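# Fetch the sold pot from behind the other wares

## Task

The squat lidded pot at the back of the display board has been sold. Clear the three tall pieces around it (goblet, round vase, tea caddy) onto the long side tray, all three standing there together, then lift out the pot and set it down upright in the open cardboard gift box, and only then put each of the three pieces back exactly where it stood on the board. Set everything down rather than dropping it, tip nothing over, and leave the saucer and the little ring box where they are.

Things in the scene. Friction and masses are not known exactly. Their poses are not given: they have to be found in the camera images.
- pot: the sold piece: squat round white ceramic pot, straight side 56 mm in diameter from 5 to 34 mm up, lid fixed on, with a 12 mm knob ball, 52 mm tall in all, about 0.14 kg. Origin: centre of its underside; z up. Stands at the back (far from the robot) of the board, with a tall piece at its left, one at its right and one in front of it.
- goblet: steel wine goblet, 130 mm tall: foot 60 mm in diameter, stem 14 mm thick up to 52 mm, bowl 54 to 55 mm in diameter from 76 mm up to the rim at 130 mm, which is round and open at the top. About 0.2 kg. Origin: centre of its underside; z up.
- vase: black vase, 120 mm tall: ball-shaped body 68 mm in diameter at its widest (38 mm up), shoulders ending 78 mm up, then a straight neck 21 mm in diameter from 84 to 112 mm and a lip 30 mm in diameter at the top. About 0.26 kg. Origin: centre of its underside; z up.
- caddy: plain pale wooden tea caddy, an upright closed cylinder 55 mm in diameter and 105 mm tall with a dark seam 78 mm up; one solid piece. About 0.18 kg. Origin: centre of its underside; z up.
- board: dark wooden display board, fixed, 220 mm (x) by 270 mm (y), 12 mm thick; the pieces stand on it. A lip 14 mm higher runs along its far edge (+x). Origin: centre of its underside, on the table; x points to its back, z up. In its frame the pot stands near (45, 0) mm, the tall pieces near (45, 80), (45, -80) and (-30, 0), in any arrangement.
- side_tray: long shallow grey plastic tray, fixed on the table left or right of the board, 300 mm (its x) by 130 mm (its y), 18 mm high, walls and floor 5 mm thick: room for the three tall pieces in a row along x. Origin: centre of its underside; inner floor 5 mm above it; z up.
- gift_box: open square cardboard box, fixed on the table on the other side of the board, 150 by 150 mm outside, 40 mm high, walls and floor 4 mm thick. Origin: centre of its underside; inner floor 4 mm above it; z up.
- saucer: small blue saucer, 54 mm across and 14 mm high, on the front left corner (seen from the robot) of the board. Not to be moved. Origin: centre of its underside.
- ringbox: little closed box of pale wood, 46 by 54 mm and 25 mm high, on the front right corner (seen from the robot) of the board. Not to be moved. Origin: centre of its underside.

How it is judged:
On the way, in this order (a step that is already met when the one before it is completed fails the run):
1. the goblet, the vase and the caddy all stand released on the side tray (x of goblet in the frame of side_tray between -0.13 and 0.13 m and y of goblet in the frame of side_tray between -0.048 and 0.048 m and z of each of goblet, vase, caddy in the frame of side_tray below 0.011 m and angle between each of goblet, vase, caddy's own z axis and vertical below 0.15 rad and linear speed of each of goblet, vase, caddy below 0.03 m/s and contact force between the fingers and goblet below 0.05 N and x of vase in the frame of side_tray between -0.13 and 0.13 m and y of vase in the frame of side_tray between -0.048 and 0.048 m and contact force between the fingers and vase below 0.05 N and x of caddy in the frame of side_tray between -0.13 and 0.13 m and y of caddy in the frame of side_tray between -0.048 and 0.048 m and contact force between the fingers and caddy below 0.05 N and distance of pot from where it was at the start of the episode below 0.04 m), for 0.2 s.
2. the pot stands released on the floor of the gift box while the three still wait on the side tray (x of pot in the frame of gift_box between -0.05 and 0.05 m and y of pot in the frame of gift_box between -0.05 and 0.05 m and z of pot in the frame of gift_box below 0.012 m and angle between each of pot, goblet, vase, caddy's own z axis and vertical below 0.15 rad and linear speed of each of pot, goblet, vase, caddy below 0.03 m/s and contact force between the fingers and pot below 0.05 N and x of goblet in the frame of side_tray between -0.13 and 0.13 m and y of goblet in the frame of side_tray between -0.048 and 0.048 m and z of each of goblet, vase, caddy in the frame of side_tray below 0.011 m and contact force between the fingers and goblet below 0.05 N and x of vase in the frame of side_tray between -0.13 and 0.13 m and y of vase in the frame of side_tray between -0.048 and 0.048 m and contact force between the fingers and vase below 0.05 N and x of caddy in the frame of side_tray between -0.13 and 0.13 m and y of caddy in the frame of side_tray between -0.048 and 0.048 m and contact force between the fingers and caddy below 0.05 N), for 0.2 s.
At the end, for the whole second after the job is handed in: The pot stands upright (within 0.15 rad) on the floor of the gift box; goblet, vase and caddy each stand upright (within 0.15 rad) on the board within 15 mm of where they stood at the start; all four are released and at rest (x of pot in the frame of gift_box between -0.05 and 0.05 m and y of pot in the frame of gift_box between -0.05 and 0.05 m and z of pot in the frame of gift_box below 0.012 m and angle between each of pot, goblet, vase, caddy's own z axis and vertical below 0.15 rad and linear speed of each of pot, goblet, vase, caddy below 0.03 m/s and contact force between the fingers and pot below 0.05 N and distance of each of goblet, vase, caddy from where it was at the start of the episode below 0.015 m and contact force between the fingers and goblet below 0.05 N and contact force between the fingers and vase below 0.05 N and contact force between the fingers and caddy below 0.05 N); the robot touches nothing.
It fails at once if a piece is let go while its underside is more than 50 mm above the table (dropped or thrown) ((height (world z) of goblet above 0.05 m and contact force between the fingers and goblet below 0.01 N) or (height (world z) of vase above 0.05 m and contact force between the fingers and vase below 0.01 N) or (height (world z) of caddy above 0.05 m and contact force between the fingers and caddy below 0.01 N) or (height (world z) of pot above 0.05 m and contact force between the fingers and pot below 0.01 N)).
It fails at once if the pot, goblet, vase or caddy is tipped over (beyond 0.8 rad) (angle between any of goblet, vase, caddy, pot's own z axis and vertical above 0.8 rad).
It fails at once if the saucer or ring box is moved by more than 20 mm (distance of any of saucer, ringbox from where it was at the start of the episode above 0.02 m).
It also fails if it takes over 147 s, if anything falls off the work surface, if the arm or the gripper's body presses on something with over 40 N, if the wrist force passes 120 N, or if a joint passes its speed limit or range.

## Robot

A 7-joint arm with a two-finger parallel gripper is mounted at the origin on the work surface. World frame = base frame: x ahead of the robot, y to its left, z up, the work surface at z = 0. Lengths are in m, angles in rad, forces in N, time in s.
With the tool pointing down it reaches from about 0.425 to 0.825 m from the base axis. Payload 3.6 kg.
Tool frame: the origin (TCP) lies where the fingers leave the gripper's body, on its centre line; the fingertips stand 73 mm ahead of it and the grasp point (between the pads) lies 54 mm ahead of it; x points along the fingers, y is the direction in which the jaws open and shut, and the axes are right-handed (so a half turn about x gives the same grasp; the last joint's range is limited). The gripper opens to 85 mm and grips with 20 to 120 N. Pads are 22 mm wide; open, the fingers measure 114 mm over their backs; the gripper's body (76 mm by 85 mm) begins 54 mm behind the grasp point. The pads swing forward as they close: fully open they stand 13 mm farther back than shut.
Start: joints at [1.109, 0.615, -0.013, 1.423, 0.008, 1.103, -0.04], TCP at [0.274, -0.589, 0.304] pointing down, gripper open.
Joint ranges: [-3.12, 3.12], [-0.3, 2.06], [-1.34, 1.32], [0.26, 2.42], [-1.36, 4.5], [0.01, 1.98], [-2.84, 2.84]. Speed limits (rad/s): [2.79, 2.79, 3.14, 3.14, 3.14, 3.14, 3.14].

## Interface

Orientations are given as a unit quaternion [x, y, z, w].
In Python, from station import arm, snapshot, camera_info, ticket gives the robot as it stands. Calls block until the motion is done:
- arm.movep(position, orientation): joint-space move of the TCP to a pose.
- arm.line_to(position, velocity=0.15, ori=None): straight line of the TCP; ori=None keeps the orientation; velocity is the mean speed in m/s.
- arm.move_j(angles): joint-space move.
- arm.move_gripper(opening, effort=None): opening from 0.0 (shut) to 1.0 (fully open); effort is the grip in N (None keeps the last); returns when the fingers have stopped.
- arm.pause(seconds).
- arm.ik(position, orientation): joint angles nearest the present ones, or None.
- snapshot(name): name is "side" or "top"; returns the picture (400x640x3 uint8, blue, green, red); there is no depth.
- camera_info(name): a dict with "fx", "fy", "cx", "cy" (pixels), "dist_coeffs" ([k1, k2, p1, p2, k3] as OpenCV has them; the pictures are not rectified), "R" (3x3) and "t" (3): a world point X has camera coordinates R X + t. Camera axes: x right, y down, z forward; pixel columns grow to the right and rows downward; lengths in m; the calibration is good to about 2 mm. A picture is of the moment at which its call begins. camera_info takes no time and is no camera call.
A pose or a line that the arm cannot do raises arm.MotionError and nothing moves.
- ticket.finish_job(): hands the job in, once; it reports no verdict.
Readings, each from a call of its own:
- arm.read_time(): time.
- arm.read_joint_positions(): joint angles.
- arm.read_dq(): joint speeds.
- arm.read_effort(): joint torques, N m.
- arm.read_tool_pos(): TCP position.
- arm.read_eef_rot(): TCP orientation.
- arm.read_ft_force(): force on the tool from outside, world axes, zero at the start.
- arm.read_wrist_torque(): the same for the moment, N m.
- arm.read_opening(): opening from 0.0 (shut) to 1.0 (fully open).
Only numpy, scipy, OpenCV 4.12 (cv2) and the standard library are available. Lean on these libraries where they do the work, as an engineer would, in place of code of your own. Each camera call takes 0.05 s, during which the arm holds its last target.

## Working session

There is one attempt and no reset: what is moved stays moved. The work goes in short steps, each a Python script; the robot and the scene stay as the last script left them, time stands still between calls to the robot, and variables do not carry over. Pictures are saved under pics/ and viewed, and the job is handed in when it is done.

```bash
ls; mkdir -p pics
python3 - <<'E'
from station import arm, snapshot, camera_info
import cv2
for n in("side","top"):
    im=snapshot(n); cv2.imwrite(f"pics/{n}0.png",im); i=camera_info(n); print(n,{k:(v if not hasattr(v,'tolist') else v.tolist()) for k,v in i.items()})
print(arm.read_time(),arm.read_tool_pos(),arm.read_eef_rot(),arm.read_opening())
E
```

```text
pics
side {'fx': 466.83860812677716, 'fy': 466.83860812677716, 'cx': 317.01200520894844, 'cy': 199.68052218312923, 'dist_coeffs': [-0.10048636343084097, 0.0, 0.0, 0.0, 0.0], 'R': [[-0.9154114277780334, -0.4024773155130134, -0.005824808221802533], [-0.26869746250879384, 0.6217835440035799, -0.7356540613954932], [0.29970584167599706, -0.6718610235039586, -0.6773323951809005]], 't': [0.547601963297074, 0.18506407462167943, 1.0100281358726384]}
top {'fx': 360.92206376909064, 'fy': 360.92206376909064, 'cx': 319.91719167373043, 'cy': 196.02375449009895, 'dist_coeffs': [-0.0044803914967502505, 0.0, 0.0, 0.0, 0.0], 'R': [[-0.005410246552077199, -0.9999280101911359, 0.010709979805847737], [-0.995292329924192, 0.00434814086459827, -0.09682082247685611], [0.09676728386349907, -0.011183385275377915, -0.9952442035337175]], 't': [-0.009767956380559691, 0.5871040071163075, 0.8557351251737777]}
0.1 [ 0.27417418 -0.58876486  0.30282953] [-0.6901784  -0.15371096  0.69058058 -0.15206967] 0.9995269983635298
```

View pics/top0.png

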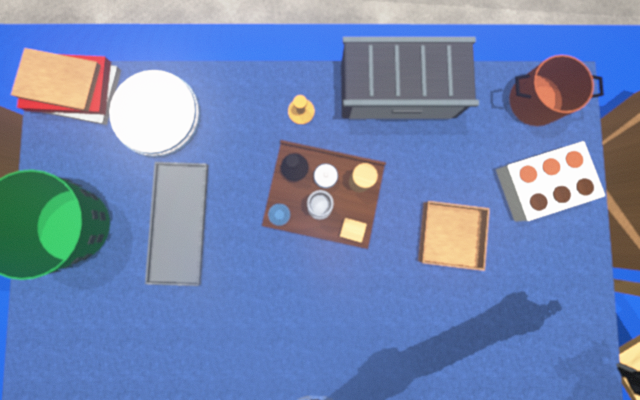

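View pics/side0.png

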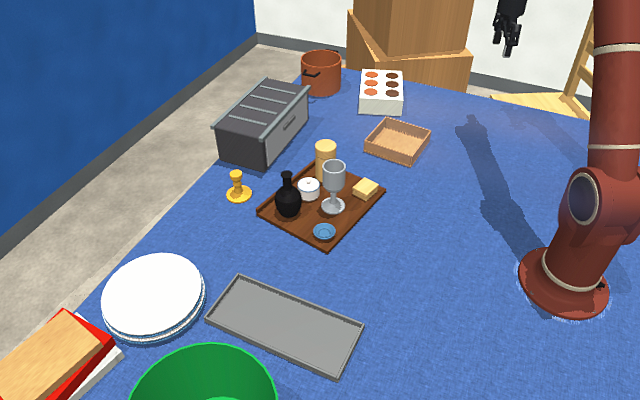

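Run:
```python
import cv2
im=cv2.imread("pics/top0.png"); s=cv2.imread("pics/side0.png")
def crop(im,x0,y0,w,h,k,n):
    c=cv2.resize(im[y0:y0+h,x0:x0+w],None,fx=k,fy=k,interpolation=cv2.INTER_CUBIC)
    for i in range(0,w,10):
        cv2.line(c,(i*k,0),(i*k,6 if i%50 else 14),(0,255,255),1)
        if i%20==0: cv2.putText(c,str(x0+i),(i*k,24),0,.4,(0,255,255),1)
    for i in range(0,h,10):
        cv2.line(c,(0,i*k),(6,i*k),(0,255,255),1)
        if i%20==0: cv2.putText(c,str(y0+i),(8,i*k+4),0,.4,(0,255,255),1)
    cv2.imwrite(n,c)
crop(im,255,135,140,115,5,"pics/c1.png")
crop(im,140,155,80,140,4,"pics/c2.png")
crop(im,410,190,90,90,6,"pics/c3.png")
crop(s,250,130,145,125,5,"pics/c4.png")
```

```text
(no output)
```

View pics/c1.png

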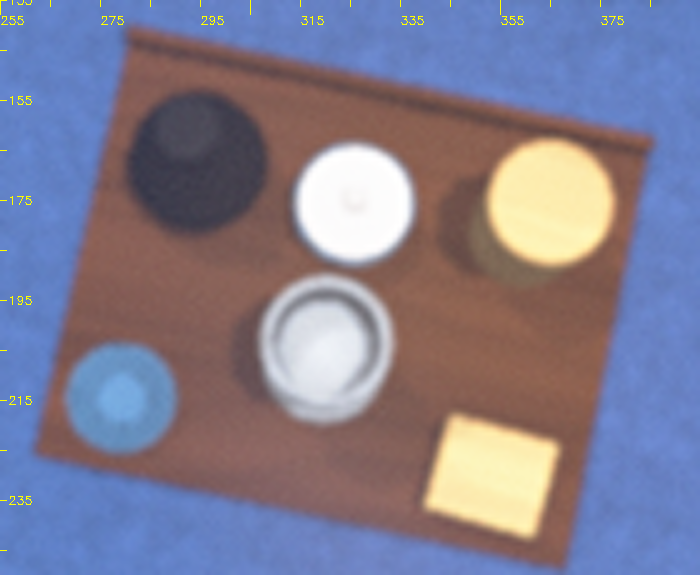

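View pics/c2.png

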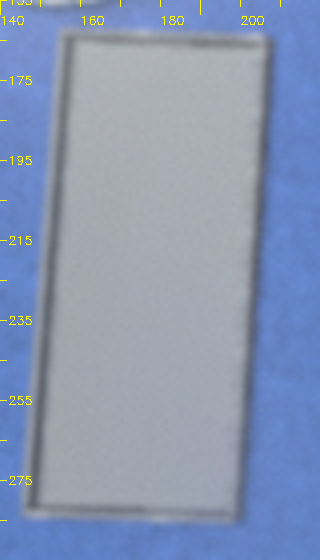

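View pics/c3.png

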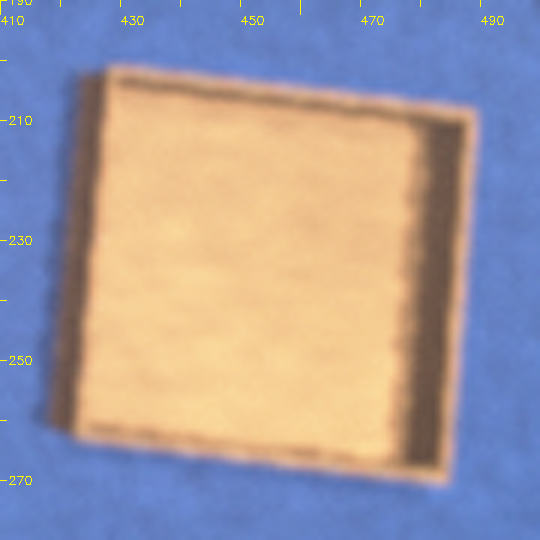

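View pics/c4.png

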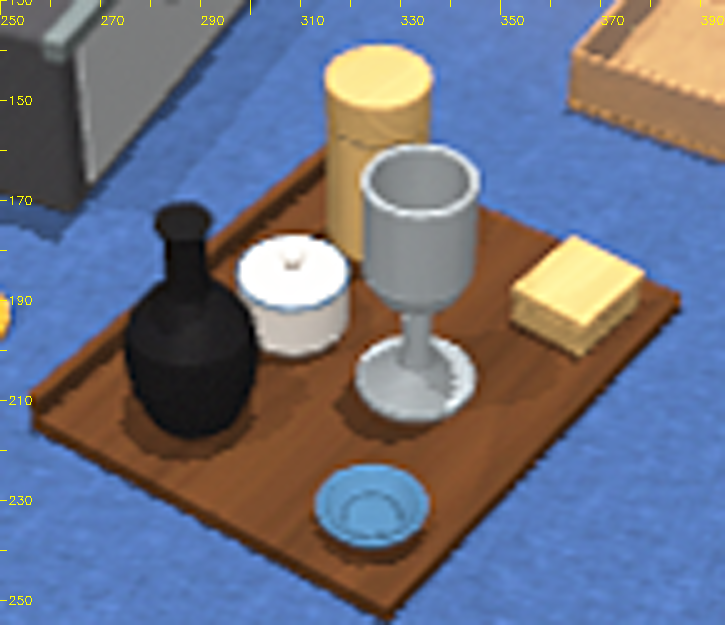

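```bash
cat > h.py <<'E'
import numpy as np, cv2
from station import arm, snapshot, camera_info
def ray(n,u,v,z):
    i=camera_info(n); K=np.array([[i['fx'],0,i['cx']],[0,i['fy'],i['cy']],[0,0,1]])
    p=cv2.undistortPoints(np.array([[[u,v]]],float),K,np.array(i['dist_coeffs']))[0,0]
    R=np.array(i['R']);t=np.array(i['t']); d=R.T@np.array([p[0],p[1],1]); o=-R.T@t
    s=(z-o[2])/d[2]; return (o+s*d)[:2]
def proj(n,X):
    i=camera_info(n); K=np.array([[i['fx'],0,i['cx']],[0,i['fy'],i['cy']],[0,0,1]])
    return cv2.projectPoints(np.array(X,float).reshape(-1,3),cv2.Rodrigues(np.array(i['R']))[0],np.array(i['t']),K,np.array(i['dist_coeffs']))[0][:,0]
E
python3 - <<'E'
from h import *
np.set_printoptions(precision=4,suppress=True)
T=lambda c,z:ray("top",255+c[0]/5-.4,135+c[1]/5-.4,z)
S=lambda c,z:ray("side",250+c[0]/5-.4,130+c[1]/5-.4,z)
print("vase",T((187,130),.132),T((197,162),.05),S((184,221),.132))
print("pot",T((355,203),.046),S((293,272),.046))
print("caddy",T((551,202),.117),S((379,76),.117))
print("goblet",T((326,338),.142),S((421,180),.142),S((416,377),.015))
b=[T((130,30),.026),T((653,140),.026),T((565,568),.012),T((37,455),.012)]
def rect(b,n):
    b=np.array(b); print(n,b.mean(0),"edges",[np.linalg.norm(b[i]-b[(i+1)%4]) for i in range(4)],"ang",[np.degrees(np.arctan2(*((b[i]-b[(i+1)%4])[::-1]))) for i in range(4)])
rect(b,"board")
rect([ray("top",140+x/4-.4,155+y/4-.4,.018) for x,y in((62,33),(270,37),(240,520),(24,515))],"tray")
rect([ray("top",410+x/6-.4,190+y/6-.4,.04) for x,y in((107,65),(478,108),(448,483),(75,438))],"box")
rect([ray("side",x,y,.018) for x,y in((239,275),(364,327),(340,378),(205,319))],"tray side")
E
```

```text
vase [0.6549 0.049 ] [0.6554 0.0496] [0.6556 0.0448]
pot [ 0.6358 -0.0264] [ 0.6367 -0.0324]
caddy [ 0.6249 -0.1115] [ 0.6248 -0.1156]
goblet [ 0.5628 -0.011 ] [ 0.5612 -0.0155] [ 0.5614 -0.0157]
board [ 0.5928 -0.0224] edges [np.float64(0.26596024359671994), np.float64(0.21600487215871803), np.float64(0.2666094139411494), np.float64(0.21567928957465216)] ang [np.float64(77.74563910843464), np.float64(-12.202309979530353), np.float64(-102.3244132994662), np.float64(167.62536760010514)]
tray [0.5239 0.3384] edges [np.float64(0.12938406778487235), np.float64(0.2956832609864065), np.float64(0.13015011060636), np.float64(0.29496547961187025)] ang [np.float64(88.66894424411616), np.float64(-2.0955773052877102), np.float64(-91.65200816300218), np.float64(177.754142261753)]
box [ 0.4905 -0.3387] edges [np.float64(0.15109660974705105), np.float64(0.1504834457788914), np.float64(0.14944919189823608), np.float64(0.14970794082965072)] ang [np.float64(83.11084540784947), np.float64(-7.470722420947264), np.float64(-97.18351581765411), np.float64(173.15752475176953)]
tray side [0.5189 0.3424] edges [np.float64(0.29373808238031085), np.float64(0.11864234450183529), np.float64(0.29567825432780465), np.float64(0.12561748270701498)] ang [np.float64(-2.7167571544749842), np.float64(-91.76195387936019), np.float64(178.63817480329814), np.float64(87.33775718600054)]
```

```bash
cat >> h.py <<'E'
from scipy.spatial.transform import Rotation as Ro
def quat(deg):
    a=np.radians(deg); c,s=np.cos(a),np.sin(a)
    return Ro.from_matrix(np.array([[0,c,s],[0,s,-c],[-1,0,0]])).as_quat()
P=dict(vase=(.6555,.0472),pot=(.6362,-.0295),caddy=(.6248,-.1135),goblet=(.562,-.0133),
       box=(.4905,-.339))
c=np.array([.522,.340]); ax=np.array([np.cos(np.radians(-2.)),np.sin(np.radians(-2.))])
for n,s in(("vase",.09),("goblet",0),("caddy",-.09)): P["t_"+n]=tuple(c+s*ax)
H=dict(vase=.167,goblet=.171,caddy=.146,pot=.092)  # TCP z at pick on board
A=77.8
E
python3 - <<'E'
from h import *
np.set_printoptions(precision=2,suppress=True)
print("rot",Ro.from_quat(arm.read_eef_rot()).as_matrix())
for a in (77.8,-102.2):
    print(a)
    for n in P:
        for z in ((.1,.17,.28)):
            q=arm.ik([*P[n],z],quat(a)); print(n,z,None if q is None else np.array(q))
E
```

```text
rot [[-0.    0.42 -0.91]
 [ 0.   -0.91 -0.42]
 [-1.   -0.    0.  ]]
77.8
vase 0.1 [ 0.24  0.94 -0.64  1.57  0.68  0.87  0.7 ]
vase 0.17 [ 0.26  0.86 -0.68  1.53  0.61  0.98  0.76]
vase 0.28 [ 0.29  0.75 -0.75  1.42  0.53  1.18  0.83]
pot 0.1 [ 0.35  0.91 -0.61  1.63  0.67  0.81  0.81]
pot 0.17 [ 0.37  0.82 -0.65  1.59  0.59  0.93  0.88]
pot 0.28 [ 0.4   0.71 -0.71  1.48  0.49  1.14  0.96]
caddy 0.1 [ 0.46  0.9  -0.56  1.64  0.62  0.79  0.98]
caddy 0.17 [ 0.49  0.81 -0.62  1.6   0.56  0.91  1.03]
caddy 0.28 [ 0.52  0.69 -0.68  1.49  0.46  1.12  1.11]
goblet 0.1 [ 0.35  0.83 -0.6   1.86  0.72  0.68  0.68]
goblet 0.17 [ 0.38  0.73 -0.65  1.81  0.59  0.8   0.79]
goblet 0.28 [ 0.43  0.59 -0.72  1.7   0.45  1.02  0.91]
box 0.1 [ 0.88  0.85 -0.53  1.76  0.62  0.71  1.38]
box 0.17 [ 0.92  0.76 -0.6   1.72  0.54  0.84  1.44]
box 0.28 [ 0.96  0.63 -0.67  1.61  0.43  1.06  1.53]
t_vase 0.1 [-0.25  0.97 -0.56  1.43  0.59  0.91  0.38]
t_vase 0.17 [-0.19  0.92 -0.7   1.39  0.63  1.06  0.36]
t_vase 0.28 [-0.11  0.86 -0.92  1.28  0.68  1.32  0.34]
t_goblet 0.1 [-0.25  0.91 -0.64  1.67  0.71  0.81  0
[... 915 characters left out ...]
   0.01  1.72 -0.01  0.92 -1.79]
box 0.1 [ 0.5   0.79  0.12  1.77 -0.15  0.59 -1.08]
box 0.17 [ 0.49  0.69  0.13  1.73 -0.12  0.73 -1.1 ]
box 0.28 [ 0.48  0.56  0.14  1.62 -0.09  0.97 -1.14]
t_vase 0.1 [-0.59  0.91  0.11  1.45 -0.12  0.79 -2.22]
t_vase 0.17 [-0.55  0.82  0.02  1.4  -0.02  0.92 -2.3 ]
t_vase 0.28 [-0.44  0.72 -0.18  1.29  0.13  1.14 -2.42]
t_goblet 0.1 [-0.69  0.82  0.12  1.69 -0.15  0.64 -2.26]
t_goblet 0.17 [-0.6   0.72 -0.02  1.65  0.02  0.77 -2.41]
t_goblet 0.28 [-0.4   0.62 -0.35  1.53  0.23  1.04 -2.6 ]
t_caddy 0.1 [-0.79  0.75  0.12  1.9  -0.17  0.5  -2.34]
t_caddy 0.17 [-0.62  0.64 -0.13  1.85  0.13  0.66 -2.62]
t_caddy 0.28 [-0.39  0.53 -0.5   1.73  0.3   0.95 -2.79]
```

```bash
cat >> h.py <<'E'
A=-82; Q=quat(A)
DT=.012-.005; DB=.012-.004
def st(tag): 
    print(tag,"t=%.2f"%arm.read_time(),"tcp",np.round(arm.read_tool_pos(),4),"open %.3f"%arm.read_opening(),"F",np.round(arm.read_ft_force(),1),flush=True)
def down(xy,z,v=.12):
    arm.line_to([*xy,z],velocity=v)
def pick(n,xy,z,eff=50,lift=.09,app=.06):
    arm.line_to([*xy,z+app],velocity=.25,ori=Q); arm.line_to([*xy,z],velocity=.1)
    arm.move_gripper(0,effort=eff); st("gripped "+n)
    arm.line_to([*xy,z+.02],velocity=.08); st("up")
    arm.line_to([*xy,z+lift],velocity=.15)
def place(n,xy,z,lift=.09,v=.22):
    arm.line_to([*xy,z+lift],velocity=v,ori=Q)
    arm.line_to([*xy,z+.012],velocity=.15); f0=arm.read_ft_force()[2]
    arm.line_to([*xy,z+.001],velocity=.05)
    for k in range(5):
        f=arm.read_ft_force()[2]
        if f-f0>1.2: break
        arm.line_to([*xy,z-.0006*k-.0003],velocity=.03)
    st("set %s f0 %.1f f %.1f k%d"%(n,f0,f,k))
def release(n,xy,up,op=1.0):
    arm.move_gripper(op); arm.line_to([*xy,up],velocity=.15); st("released "+n)
E
python3 - <<'E'
from h import *
np.set_printoptions(precision=2,suppress=True)
for n in P:
    for z in ((.085,.17,.28)):
        q=arm.ik([*P[n],z],Q); print(n,z,None if q is None else np.array(q))
st("a")
arm.movep([*P['vase'],.26],Q)
st("b")
arm.line_to([*P['vase'],H['vase']+.03],velocity=.12); st("c")
for n in("side","top"): cv2.imwrite(f"pics/{n}1.png",snapshot(n))
E
```

```text
vase 0.085 [-0.13  0.88  0.05  1.59 -0.06  0.68 -1.49]
vase 0.17 [-0.11  0.76  0.01  1.54 -0.01  0.84 -1.53]
vase 0.28 [-0.07  0.65 -0.07  1.43  0.05  1.06 -1.58]
pot 0.085 [-0.    0.85  0.02  1.65 -0.03  0.64 -1.39]
pot 0.17 [ 0.01  0.74  0.    1.61 -0.    0.8  -1.42]
pot 0.28 [ 0.05  0.62 -0.06  1.5   0.04  1.03 -1.45]
caddy 0.085 [ 0.13  0.85  0.03  1.66 -0.04  0.63 -1.25]
caddy 0.17 [ 0.14  0.73  0.01  1.61 -0.01  0.8  -1.28]
caddy 0.28 [ 0.16  0.61 -0.02  1.5   0.02  1.03 -1.3 ]
goblet 0.085 [-0.04  0.78  0.04  1.87 -0.06  0.49 -1.39]
goblet 0.17 [-0.02  0.65  0.01  1.83 -0.01  0.67 -1.44]
goblet 0.28 [ 0.03  0.5  -0.07  1.71  0.04  0.93 -1.49]
box 0.085 [ 0.55  0.81  0.04  1.77 -0.05  0.56 -0.82]
box 0.17 [ 0.54  0.69  0.04  1.73 -0.04  0.73 -0.83]
box 0.28 [ 0.54  0.55  0.05  1.62 -0.03  0.97 -0.84]
t_vase 0.085 [-0.55  0.93  0.03  1.45 -0.04  0.77 -1.94]
t_vase 0.17 [-0.49  0.82 -0.08  1.4   0.08  0.92 -2.03]
t_vase 0.28 [-0.4   0.73 -0.26  1.29  0.19  1.15 -2.11]
t_goblet 0.085 [-0.64  0.84  0.05  1.69 -0.07  0.61 -1.98]
t_goblet 0.17 [-0.55  0.72 -0.11  1.65  0.1   0.78 -2.13]
t_goblet 0.28 [-0.38  0.62 -0.4   1.53  0.26  1.04 -2.27]
t_caddy 0.085 [-0.77  0.77  0.09  1.9  -0.15  0.47 -2.  ]
t_caddy 0.17 [-0.56  0.64 -0.23  1.85  0.22  0.67 -2.35]
t_caddy 0.28 [-0.29  0.56 -0.65  1.73  0.4   0.99 -2.53]
a t=0.10 tcp [ 0.27 -0.59  0.3 ] open 1.000 F [-0.3 -0.2 -0.1]
b t=2.73 tcp [0.66 0.05 0.26] open 1.000 F [ 0.6 -0.   0.5]
c t=3.40 tcp [0.66 0.05 0.2 ] open 1.000 F [ 0.2 -0.1  0.3]
```

Run:
```python
import cv2
a=cv2.imread("pics/side1.png")[70:270,180:430]; cv2.imwrite("pics/s1c.png",cv2.resize(a,None,fx=3.2,fy=3,interpolation=2))
```

```text
(no output)
```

View pics/s1c.png

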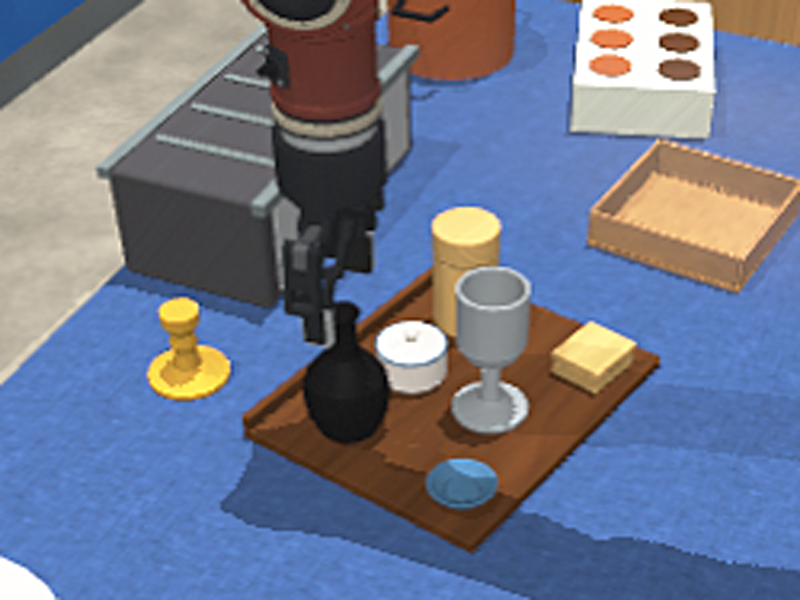

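View pics/top1.png

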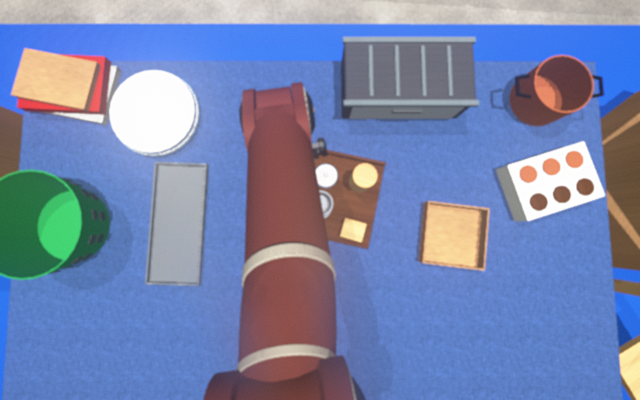

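Run:
```python
from h import *
p=arm.read_tool_pos(); R=Ro.from_quat(arm.read_eef_rot()).as_matrix()
X=[p+R@[a,s,0] for a in(.054,.06) for s in(-.05,0,.05)]
uv=proj("side",X); print(np.round(X,3)); print(np.round((uv-[180,70])*[3.2,3]))
print((proj("side",[[.6555,.0472,.132]])-[180,70])*[3.2,3])
```

```text
[[ 0.649  0.097  0.144]
 [ 0.656  0.047  0.144]
 [ 0.663 -0.002  0.144]
 [ 0.649  0.097  0.138]
 [ 0.656  0.047  0.138]
 [ 0.663 -0.002  0.138]]
[[314. 341.]
 [337. 301.]
 [359. 262.]
 [315. 348.]
 [338. 307.]
 [359. 268.]]
[[339.11473748 313.19178281]]
```

```bash
python3 - <<'E'
from h import *
xy=P['vase'];z=H['vase']
arm.line_to([*xy,z],velocity=.1); st("at")
arm.move_gripper(0,effort=50); st("grip")
arm.line_to([*xy,z+.02],velocity=.08); st("up")
cv2.imwrite("pics/side2.png",snapshot("side")[70:270,180:430])
E
python3 -c "
import cv2;cv2.imwrite('pics/s2c.png',cv2.resize(cv2.imread('pics/side2.png'),None,fx=3.2,fy=3,interpolation=2))"
```

```text
at t=3.95 tcp [0.6555 0.0472 0.167 ] open 0.998 F [ 0.  -0.7  0.2]
grip t=4.55 tcp [0.6557 0.0472 0.1676] open 0.301 F [0.1 0.6 3.6]
up t=4.95 tcp [0.6558 0.0472 0.1875] open 0.293 F [-0.3  0.1 -3.7]
```

View pics/s2c.png

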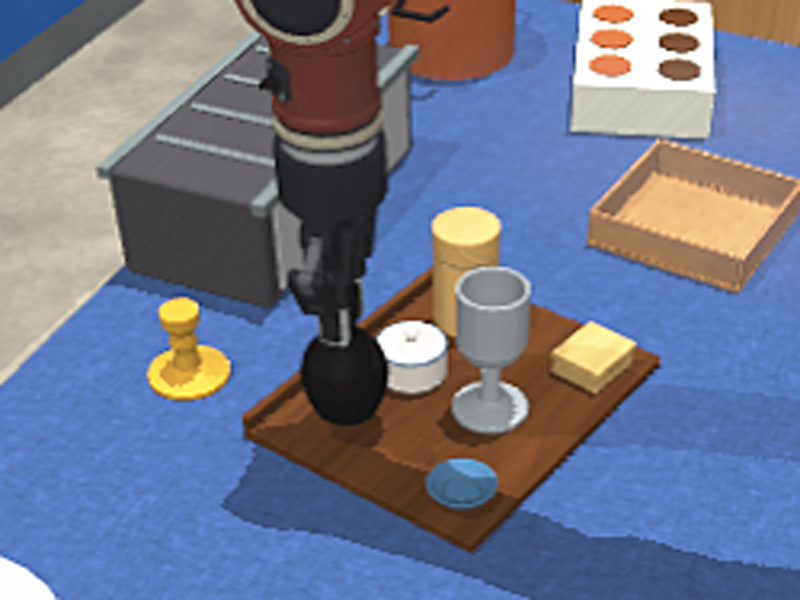

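Run:
```python
from h import *
xy=P['vase'];z=H['vase']
arm.line_to([*xy,z+.07],velocity=.15); st("lifted")
place("vase",P['t_vase'],z-DT,lift=.07)
cv2.imwrite("pics/side3.png",cv2.resize(snapshot("side")[170:400,130:430],None,fx=2.6,fy=2.6,interpolation=2))
```

```text
lifted t=5.48 tcp [0.6552 0.0472 0.2366] open 0.302 F [-1.5  0.1 -3. ]
set vase f0 -2.3 f 4.2 k1 t=8.12 tcp [0.6123 0.3371 0.1608] open 0.296 F [-1.6 -0.7  4.2]
```

View pics/side3.png

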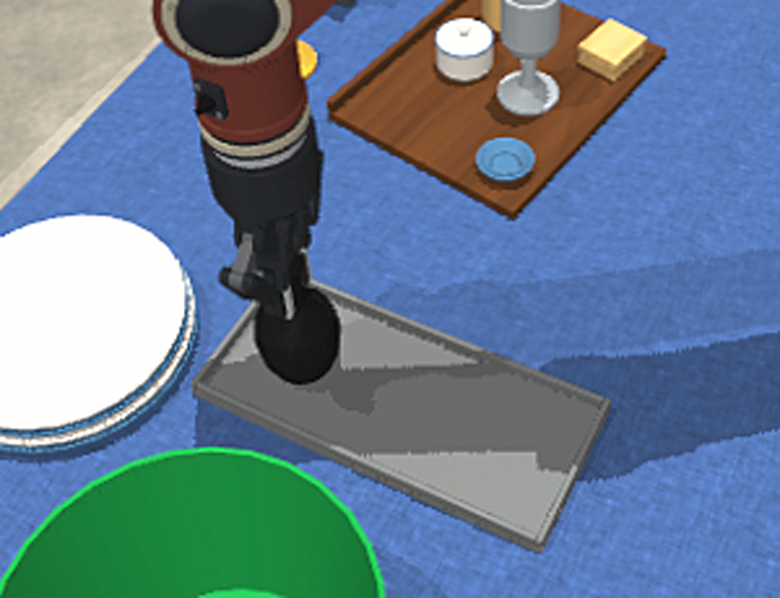

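Run:
```python
from h import *
release("vase",P['t_vase'],.24)
for n in("side","top"): cv2.imwrite(f"pics/{n}4.png",snapshot(n))
arm.line_to([*P['goblet'],.25],velocity=.3,ori=Q); st("over goblet")
arm.line_to([*P['goblet'],H['goblet']],velocity=.12); st("at")
cv2.imwrite("pics/side5.png",cv2.resize(snapshot("side")[100:290,230:430],None,fx=3,fy=3,interpolation=2))
```

```text
released vase t=9.47 tcp [0.6114 0.3365 0.2392] open 0.998 F [-0.5  0.5 -0. ]
over goblet t=10.90 tcp [ 0.5622 -0.011   0.2499] open 1.000 F [ 0.2 -0.  -0.2]
at t=11.71 tcp [ 0.5626 -0.013   0.1716] open 1.001 F [ 0.7 -0.3  0.3]
```

View pics/side4.png

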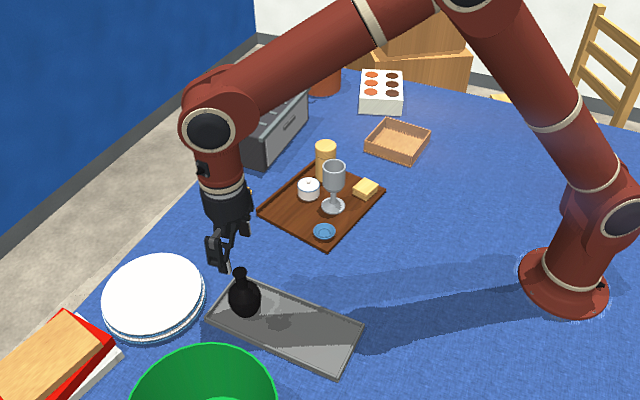

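View pics/side5.png

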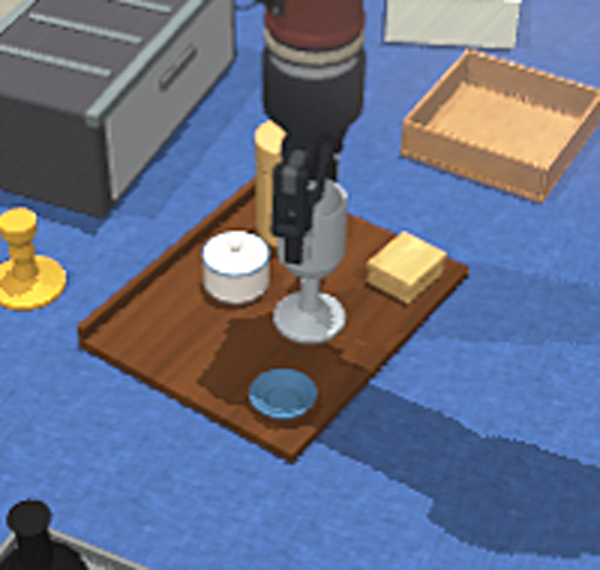

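Run:
```python
from h import *
n='goblet'; xy=P[n]; z=H[n]
arm.move_gripper(0,effort=50); st("grip")
arm.line_to([*xy,z+.02],velocity=.08); st("up")
arm.line_to([*xy,z+.07],velocity=.15)
place(n,P['t_'+n],z-DT,lift=.07)
cv2.imwrite("pics/side6.png",cv2.resize(snapshot("side")[170:400,130:430],None,fx=2.6,fy=2.6,interpolation=2))
```

```text
grip t=12.16 tcp [ 0.5626 -0.0131  0.1719] open 0.627 F [0.6 1.1 5.3]
up t=12.56 tcp [ 0.5618 -0.0134  0.191 ] open 0.631 F [-1.  -0.4 -2. ]
set goblet f0 -1.8 f 5.2 k1 t=15.96 tcp [0.5221 0.3401 0.165 ] open 0.628 F [-1.7 -0.9  5.2]
```

View pics/side6.png

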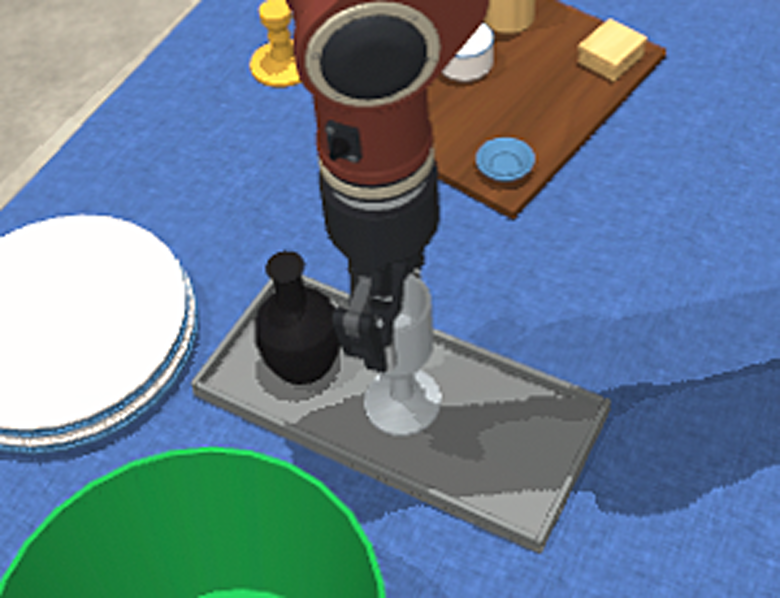

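Run:
```python
from h import *
release('goblet',P['t_goblet'],.25)
cv2.imwrite("pics/top7.png",snapshot("top"))
n='caddy'; xy=P[n]; z=H[n]
arm.line_to([*xy,z+.07],velocity=.3,ori=Q); 
arm.line_to([*xy,z],velocity=.12); st("at")
arm.move_gripper(0,effort=50); st("grip")
arm.line_to([*xy,z+.02],velocity=.08); st("up")
cv2.imwrite("pics/side7.png",cv2.resize(snapshot("side")[100:290,230:430],None,fx=3,fy=3,interpolation=2))
```

```text
released goblet t=17.16 tcp [0.5215 0.3396 0.2491] open 0.999 F [-0.9 -1.2 -0.7]
at t=19.64 tcp [ 0.6254 -0.1133  0.1466] open 1.000 F [-0.7  0.8  1.3]
grip t=20.04 tcp [ 0.6255 -0.1134  0.1472] open 0.632 F [-0.1  0.4  4.6]
up t=20.44 tcp [ 0.6248 -0.1136  0.1664] open 0.628 F [-0.  -0.7 -2.5]
```

View pics/side7.png

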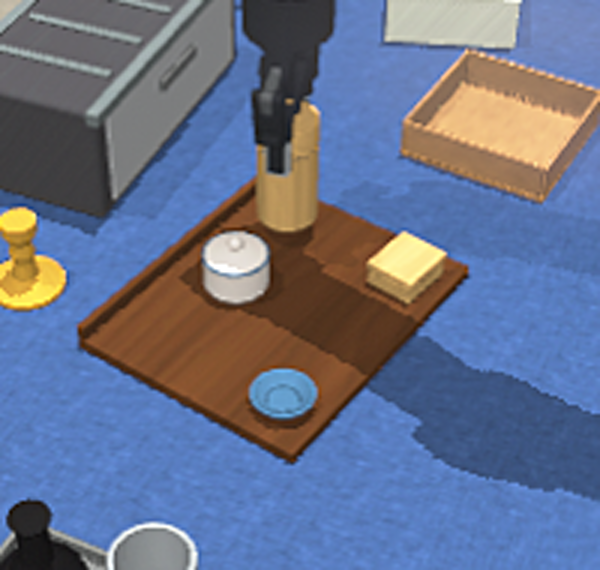

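View pics/top7.png

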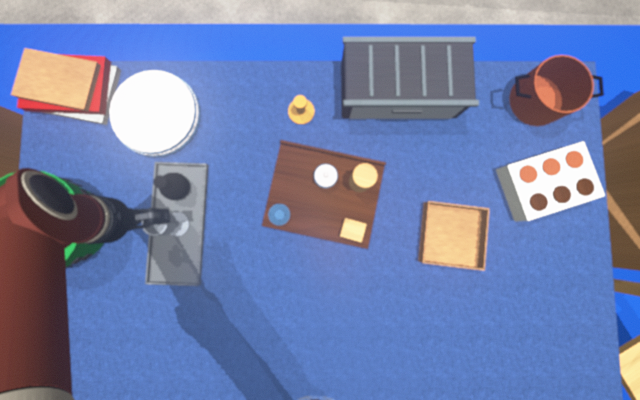

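Run:
```python
from h import *
n='caddy'; xy=P[n]; z=H[n]
arm.line_to([*xy,z+.09],velocity=.15)
place(n,P['t_'+n],z-DT,lift=.09)
release(n,P['t_'+n],.23)
arm.line_to([*P['pot'],.22],velocity=.3,ori=Q); st("over pot")
for n in("side","top"): cv2.imwrite(f"pics/{n}8.png",snapshot(n))
```

```text
set caddy f0 -1.7 f 5.2 k1 t=24.79 tcp [0.4324 0.3434 0.1402] open 0.632 F [-1.4 -1.2  5.2]
released caddy t=25.98 tcp [0.4316 0.3427 0.2293] open 1.003 F [-0.1 -0.4 -0.8]
over pot t=27.54 tcp [ 0.6356 -0.0271  0.2199] open 1.002 F [-0.4  0.7  0.7]
```

View pics/side8.png

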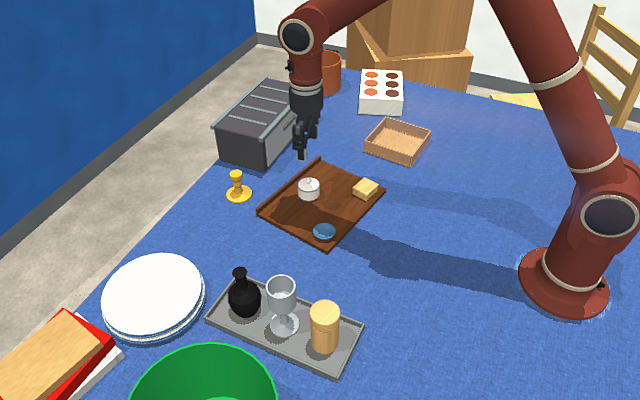

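View pics/top8.png

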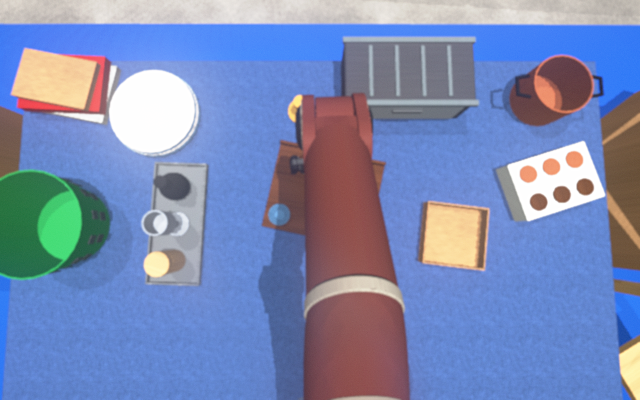

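Run:
```python
from h import *
print(ray("top",156.5,264,.110), ray("side",324,311,.110))
n='pot'; xy=P[n]; z=H[n]
arm.line_to([*xy,z],velocity=.1); st("at")
arm.move_gripper(0,effort=45); st("grip")
arm.line_to([*xy,z+.02],velocity=.08); st("up")
cv2.imwrite("pics/side9.png",cv2.resize(snapshot("side")[100:290,230:430],None,fx=3,fy=3,interpolation=2))
```

```text
[0.43212605 0.34455787] [0.43335446 0.34208945]
at t=29.07 tcp [ 0.6367 -0.0295  0.0928] open 1.002 F [0.3 0.2 0.2]
grip t=29.47 tcp [ 0.6367 -0.0293  0.093 ] open 0.634 F [-0.5  0.2  5.2]
up t=29.87 tcp [ 0.6364 -0.0296  0.1125] open 0.636 F [ 0.4 -0.2 -2.6]
```

View pics/side9.png

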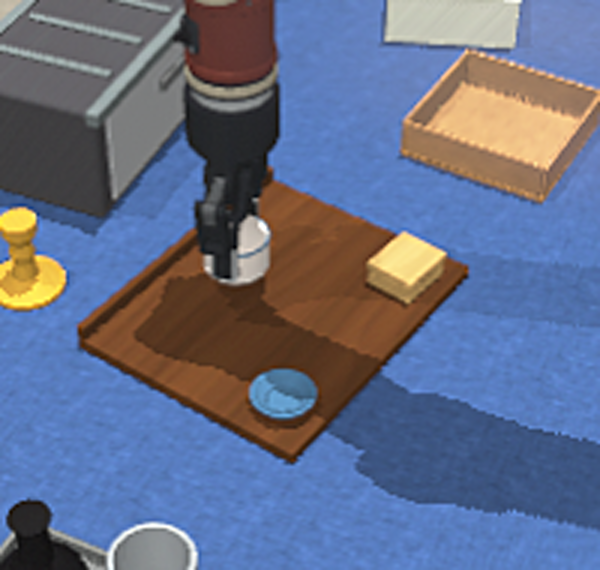

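Run:
```python
from h import *
n='pot'; xy=P[n]; z=H[n]; b=P['box']
arm.line_to([*xy,z+.09],velocity=.15)
place(n,b,z-DB,lift=.09)
cv2.imwrite("pics/side10.png",cv2.resize(snapshot("side")[60:220,300:480],None,fx=3,fy=3,interpolation=2))
release(n,b,.2)
for k in("side","top"): cv2.imwrite(f"pics/{k}11.png",snapshot(k))
```

```text
set pot f0 -2.4 f 5.6 k1 t=33.52 tcp [ 0.4904 -0.339   0.0849] open 0.638 F [-2.3  1.1  5.6]
released pot t=34.92 tcp [ 0.4899 -0.3387  0.1992] open 0.999 F [ 0.6  0.5 -0. ]
```

View pics/side10.png

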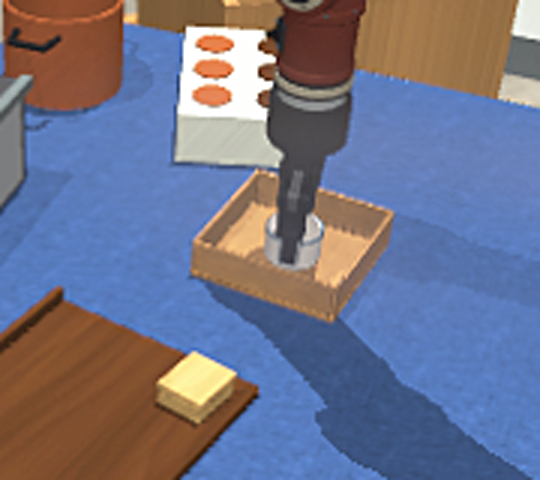

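View pics/side11.png

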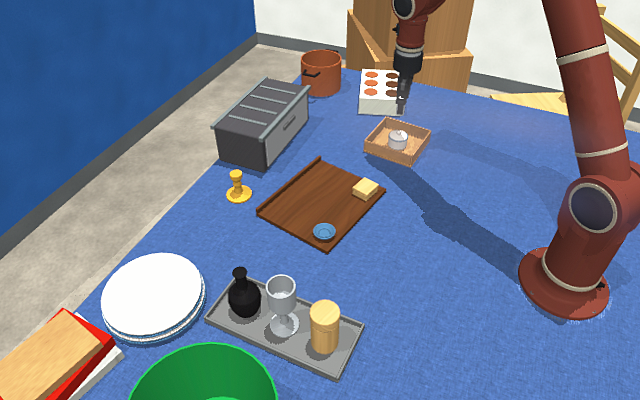

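View pics/top11.png

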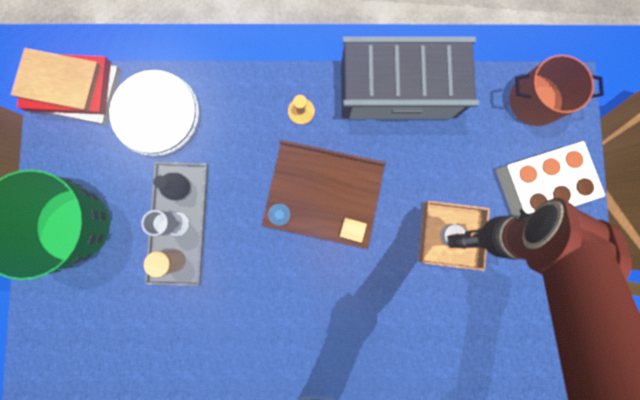

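Run:
```python
from h import *
arm.pause(.3)
n='caddy'; z=H[n]; t=P['t_'+n]
arm.line_to([.49,-.2,.25],velocity=.25)
arm.line_to([*t,.23],velocity=.3,ori=Q); arm.pause(.3)
arm.line_to([*t,z-DT],velocity=.12); st("at")
arm.move_gripper(0,effort=50); st("grip")
arm.line_to([*t,z+.02],velocity=.08); st("up")
arm.line_to([*t,z+.08],velocity=.15)
place(n,P[n],z,lift=.08)
cv2.imwrite("pics/side12.png",cv2.resize(snapshot("side")[100:290,230:430],None,fx=3,fy=3,interpolation=2))
```

```text
at t=39.24 tcp [0.4324 0.3435 0.1396] open 0.999 F [0.8 0.5 0.1]
grip t=39.63 tcp [0.4324 0.3435 0.14  ] open 0.635 F [-0.6 -0.3  6.2]
up t=40.12 tcp [0.4319 0.3429 0.1659] open 0.634 F [-0.4  0.4 -1.9]
set caddy f0 -2.0 f 5.4 k1 t=44.29 tcp [ 0.625  -0.1135  0.147 ] open 0.631 F [-2.6  0.2  5.4]
```

View pics/side12.png

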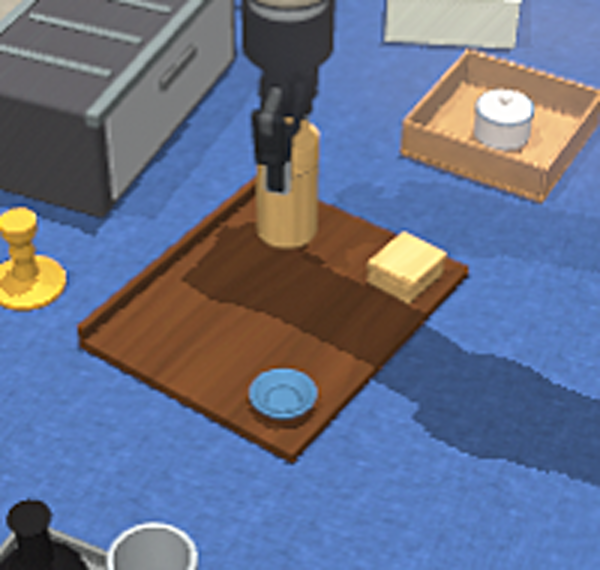

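Run:
```python
from h import *
release('caddy',P['caddy'],.24)
n='vase'; z=H[n]; t=P['t_'+n]
arm.line_to([*t,.25],velocity=.3,ori=Q); arm.pause(.3)
arm.line_to([*t,z-DT],velocity=.1); st("at")
arm.move_gripper(0,effort=50); st("grip")
arm.line_to([*t,z+.02],velocity=.08); st("up")
arm.line_to([*t,z+.07],velocity=.15)
place(n,P[n],z,lift=.07)
cv2.imwrite("pics/side13.png",cv2.resize(snapshot("side")[100:290,230:430],None,fx=3,fy=3,interpolation=2))
```

```text
released caddy t=45.54 tcp [ 0.6241 -0.1134  0.2391] open 1.003 F [-0.3 -0.8  0.2]
at t=48.54 tcp [0.6125 0.3372 0.1609] open 1.000 F [-0.1  0.2 -0. ]
grip t=49.14 tcp [0.6121 0.337  0.1605] open 0.291 F [-0.4 -0.4  1.8]
up t=49.63 tcp [0.6121 0.3369 0.1875] open 0.300 F [-0.3  0.3 -3.7]
set vase f0 -1.7 f 1.4 k1 t=52.75 tcp [0.6559 0.0472 0.1676] open 0.295 F [-0.3  0.8  1.4]
```

View pics/side13.png

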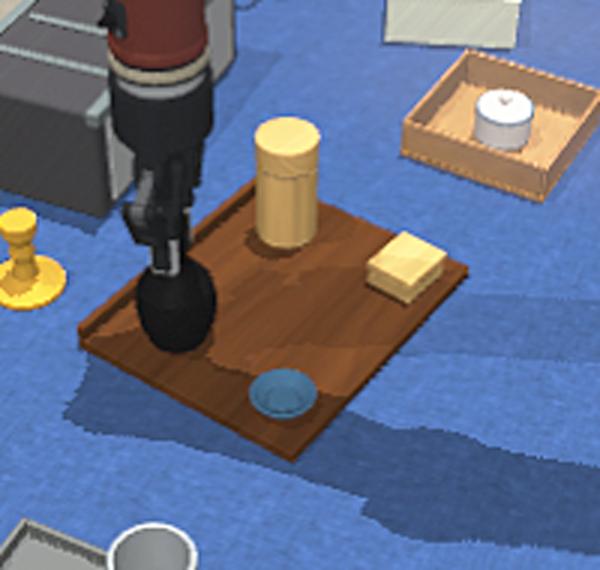

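Run:
```python
from h import *
arm.line_to([*P['vase'],.1664],velocity=.03); arm.pause(.2); st("low")
release('vase',P['vase'],.25)
n='goblet'; z=H[n]; t=P['t_'+n]
arm.line_to([*t,.25],velocity=.3,ori=Q); arm.pause(.3)
cv2.imwrite("pics/side14.png",cv2.resize(snapshot("side")[100:290,230:430],None,fx=3,fy=3,interpolation=2))
arm.line_to([*t,z-DT],velocity=.1); st("at")
arm.move_gripper(0,effort=50); st("grip")
arm.line_to([*t,z+.02],velocity=.08); st("up")
arm.line_to([*t,z+.07],velocity=.15)
place(n,P[n],z,lift=.07)
cv2.imwrite("pics/side15.png",cv2.resize(snapshot("side")[100:290,230:430],None,fx=3,fy=3,interpolation=2))
```

```text
low t=53.25 tcp [0.656  0.0472 0.1675] open 0.296 F [-1.  -0.2  5.9]
released vase t=54.58 tcp [0.6549 0.0471 0.2491] open 1.001 F [-0.3  0.4 -0.8]
at t=57.16 tcp [0.5224 0.3403 0.1647] open 0.997 F [-0.5 -0.6  0. ]
grip t=57.56 tcp [0.5225 0.3405 0.1649] open 0.628 F [-0.4  0.9  3.6]
up t=58.05 tcp [0.522  0.3399 0.1913] open 0.624 F [-0.1  0.3 -1.4]
set goblet f0 -1.5 f 5.9 k1 t=61.45 tcp [ 0.5622 -0.0133  0.1719] open 0.621 F [-2.3  0.6  5.9]
```

View pics/side14.png

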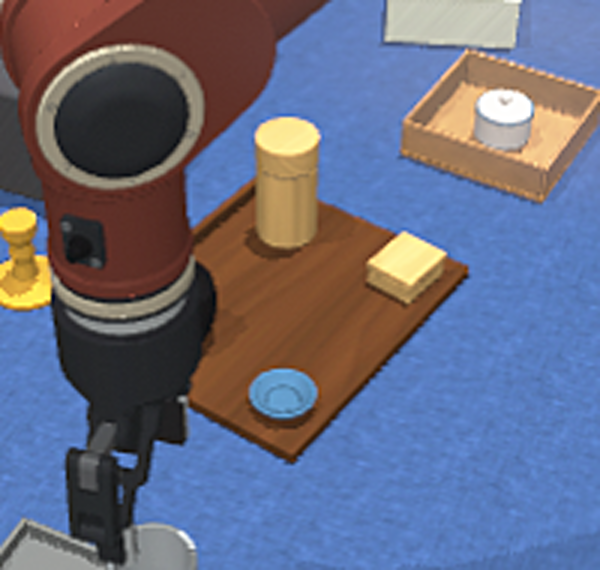

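View pics/side15.png

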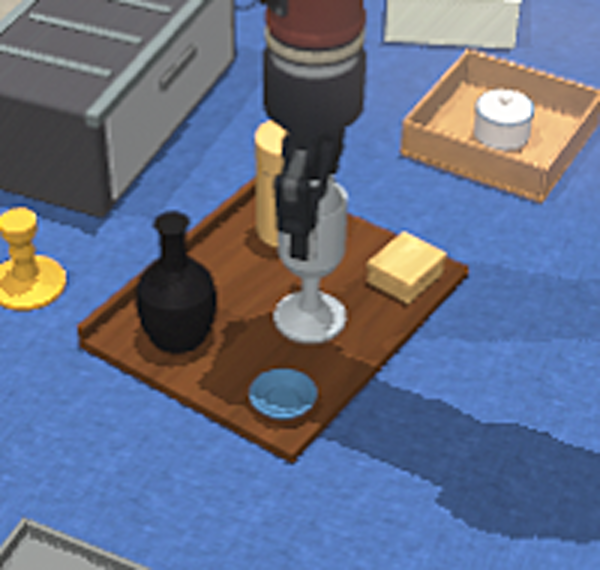

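Release, retreat up and away, and compare with the starting pictures.

Run:
```python
from h import *
release('goblet',P['goblet'],.27)
arm.line_to([.45,-.35,.3],velocity=.3); arm.pause(.5); st("away")
for n,(y0,y1,x0,x1) in dict(side=(130,260,250,400),top=(130,260,250,400)).items():
    im=snapshot(n); cv2.imwrite(f"pics/{n}16.png",im)
    o=cv2.imread(f"pics/{n}0.png")
    pair=np.hstack([o[y0:y1,x0:x1],im[y0:y1,x0:x1]]); cv2.imwrite(f"pics/{n}cmp.png",cv2.resize(pair,None,fx=2.6,fy=2.6,interpolation=2))
    # local shift per object
    g=lambda a:cv2.cvtColor(a,cv2.COLOR_BGR2GRAY)
    R={"side":dict(vase=(270,168,34,52),goblet=(320,157,28,60),caddy=(313,137,26,20),saucer=(310,220,30,25),ring=(350,176,32,26)),
       "top":dict(vase=(278,151,33,33),goblet=(305,188,30,34),caddy=(350,160,30,30),saucer=(266,202,27,27),ring=(337,215,32,30))}[n]
    for k,(x,y,w,h) in R.items():
        r=cv2.matchTemplate(g(im)[y-8:y+h+8,x-8:x+w+8],g(o)[y:y+h,x:x+w],cv2.TM_CCOEFF_NORMED); _,m,_,l=cv2.minMaxLoc(r)
        print(n,k,"shift px",l[0]-8,l[1]-8,"score %.2f"%m)
```

```text
released goblet t=62.73 tcp [ 0.5614 -0.0134  0.2692] open 1.000 F [-0.1  0.4  0.5]
away t=64.57 tcp [ 0.4501 -0.3499  0.3   ] open 1.000 F [-0.2 -0.1 -0.7]
side vase shift px 1 0 score 0.81
side goblet shift px 0 0 score 0.99
side caddy shift px 0 0 score 1.00
side saucer shift px 0 0 score 1.00
side ring shift px 0 0 score 1.00
top vase shift px 0 1 score 0.98
top goblet shift px 0 0 score 1.00
top caddy shift px 0 0 score 1.00
top saucer shift px 0 0 score 1.00
top ring shift px 0 0 score 1.00
```

View pics/sidecmp.png

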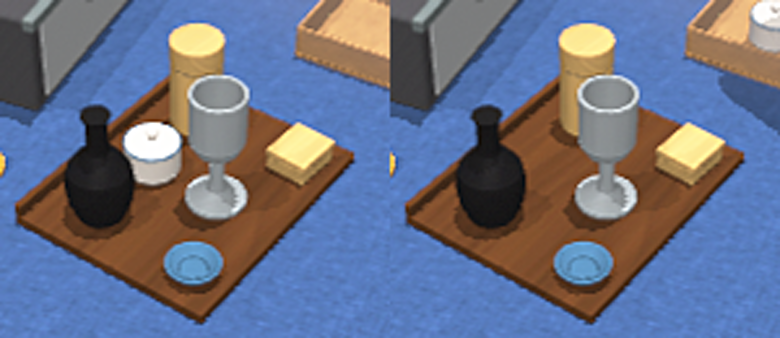

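View pics/topcmp.png

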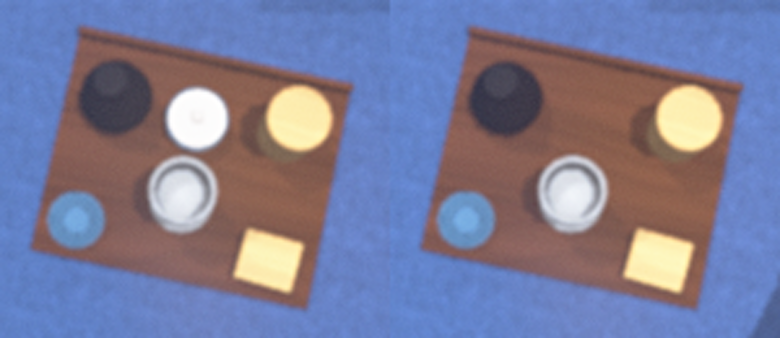

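View pics/side16.png

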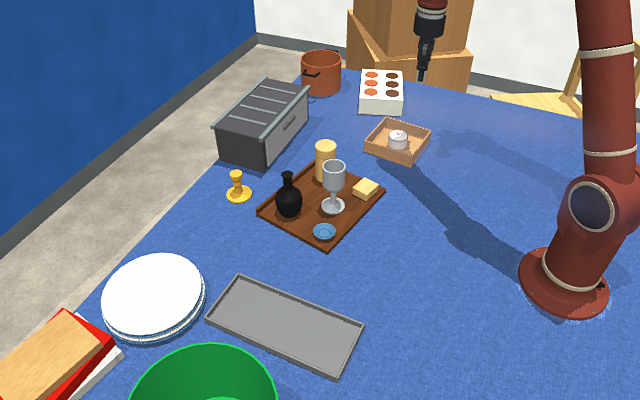

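```bash
python3 -c "
from station import ticket
print(ticket.finish_job())"
```

```text
the job is handed in; nothing more can be done
None
```

The job is handed in, at about 65 s of the 147 s allowed. The interface gives no verdict, so the result below is from my own checks.

**What I did:** I moved the vase, goblet and caddy onto the side tray, all three standing there together. Then I set the pot down in the middle of the gift box. Last, I put the caddy, vase and goblet back at the poses where I had picked them up. Each piece was lowered until the wrist force showed contact before I let go.

**Last checks:**
- **Before and after pictures (both cameras):** the goblet, caddy, saucer and ring box show no pixel shift. The vase moved about 1 px, roughly 2–3 mm, well inside 15 mm; its match score was lower in the side view (0.81), where the pot no longer stands behind it.
- **Pot:** it stands upright in the box, near the middle.
- **Robot:** the arm was clear of everything, with the gripper open.

**Disagreement:** the two cameras differed by about 4–6 mm in y at the start, so I used averages of the two. Every grasp still held.

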